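# Hold the larger egg up with the tongs

## Task

Pick up the kitchen tongs and use them, not the gripper itself, to take the larger of the two boiled eggs out of its egg cup, squeezing only gently so that the shell does not crack. Lift it at least 12 cm higher than it sat, so that its shell can be looked over, and finish while still holding it there in the tongs. Leave the smaller egg alone and both egg cups standing, and do not drop the egg.

Things in the scene. Friction and masses are not known exactly. Their poses are not given: they have to be found in the camera images.
- tongs: Steel spring tongs with a black grip pad on each arm, lying on the edges of their arms, 245 mm long, 26 mm high, 115 g, balanced near the pads. Origin at the knuckle (closed rear end), on the underside; x points from the knuckle to the open jaws, y to the left arm, z up. The arms swing level, both together, about pins at the knuckle; a spring keeps them fully open, squeezing the pads closes them.
- tongs_grip (a point): Midway between the grip pads, 13 mm above the underside, 95 mm from the knuckle. Pads 26 mm long, 26 mm high, outer faces upright; width over them 59 mm open (61 at the front corners), 36 mm when the jaws touch the large egg. The spring needs about 8 N at the pads slightly closed, 11 N at the large egg's width; of any further squeeze about half reaches the egg.
- tongs_jaws (a point): Midway between the jaws, 13 mm above the underside, 195 mm from the knuckle: the middle of the egg belongs here. Jaws V-shaped, 26 mm high, 46 mm long, about 90 mm apart when open; they centre the egg along the tongs
- tongs_left: The left arm of the tongs (at +y of the tongs), with its jaw; origin at its pin by the knuckle. Open as it springs, it turns in by 0.12 rad when the jaws touch the large egg, by 0.19 rad when shut; the right arm always mirrors it
- tongs_right: The right arm of the tongs (at -y of the tongs), with its jaw; origin at its pin by the knuckle
- egg_large: The larger boiled egg, pale brown, rigid, 44 mm thick and 57 mm high, 60 g, standing on end, loose, in one of the two egg cups; its lower part sits in the cup. Origin at its lower end, z up along its length. Its shell cracks if either jaw presses on it with more than 25 N
- egg_large_mid (a point): Middle of the larger egg, 28.5 mm above its lower end; about 66 mm above the worktop at the start, 21 mm above the rim of the cup
- egg_small: The smaller boiled egg, same colour, 35 mm thick and 44 mm high, standing loose in the other egg cup. Origin at its lower end. To be left alone
- cup_a: White egg cup holding the larger egg: 45 mm high, 39 mm wide at the rim, foot 52 mm wide, loose, 140 g. Origin at the centre of its underside
- cup_b: White egg cup of the same kind, holding the smaller egg. Origin at the centre of its underside
Mind the look-alikes: they are no part of the job. What is shaped like the cup_b but pink, purple or turquoise is not meant.

How it is judged:
On the way, in this order (a step that is already met when the one before it is completed fails the run):
1. the tongs are lifted off the worktop in the gripper (height (world z) of tongs_grip above 0.035 m and contact force between the fingers and tongs above 1 N), for 0.2 s.
2. both jaws of the tongs hold the larger egg clear of its cup (contact force between each of tongs_left, tongs_right and egg_large above 0.3 N and contact force between cup_a and egg_large below 0.05 N and height (world z) of egg_large_mid above 0.085 m), for 0.2 s.
At the end, for the whole second after the job is handed in: The larger egg's middle is over 165 mm above the worktop (it began at 66), at rest, pressed by both jaws (over 0.3 N each) within 30 mm of their middle, the tongs in the fingers and over 100 mm up; both cups stand on the worktop; the smaller egg has moved under 20 mm (height (world z) of egg_large_mid above 0.165 m and height (world z) of tongs_grip above 0.1 m and contact force between the fingers and tongs above 1 N and contact force between each of tongs_left, tongs_right and egg_large above 0.3 N and distance between egg_large_mid and tongs_jaws below 0.03 m and contact force between cup_a and egg_large below 0.05 N and linear speed of egg_large below 0.03 m/s and angle between each of cup_a, cup_b's own z axis and vertical below 0.1 rad and height (world z) of each of cup_a, cup_b below 0.01 m and distance of egg_small from where it was at the start of the episode below 0.02 m); the arm keeps its last pose, push and grip.
It fails at once if the larger egg is squeezed by a jaw with more than 25 N (contact force between any of tongs_left, tongs_right and egg_large above 25 N).
It fails at once if the robot touches an egg itself (contact force between any of the arm, the fingers and egg_large above 0.5 N or contact force between any of the fingers, the arm and egg_small above 0.5 N).
It fails at once if the larger egg falls to the worktop (height (world z) of egg_large_mid below 0.045 m).
It fails at once if the smaller egg is disturbed (distance of egg_small from where it was at the start of the episode above 0.02 m).
It fails at once if an egg cup is knocked over (angle between any of cup_a, cup_b's own z axis and vertical above 0.6 rad).
It also fails if it takes over 38 s, if anything falls off the work surface, if the arm or the gripper's body presses on something with over 40 N, if the wrist force passes 120 N, or if a joint passes its speed limit or range.

## Robot

A 6-joint arm with a two-finger parallel gripper is mounted at the origin on a cart in front of the work surface, level with it; the furniture and walls round the work are solid. World frame = base frame: x ahead of the robot, y to its left, z up, the work surface at z = 0. Lengths are in m, angles in rad, forces in N, time in s.
With the tool pointing down it reaches from about 0.4 to 0.825 m from the base axis. Payload 7 kg.
Tool frame: the origin (TCP) lies at the very end of the fingers, on their centre line; the grasp point (between the pads) lies 19 mm behind it; z points along the fingers, y is the line along which they close (so a half turn about z gives the same grasp; the last joint's range is limited). The gripper opens to 88 mm and grips with 3 to 60 N. Pads are 19 mm wide; open, the fingers measure 130 mm over their backs; the gripper's body (78 mm by 193 mm) begins 47 mm behind the grasp point.
Start: joints at [1.534, 0.359, 0.012, 0, -1.224, -0.288], TCP at [0.215, 0.64, 0.227] pointing down, gripper open.
Joint ranges: [-3.07, 3.07], [-1.43, 2.12], [-1.02, 1.25], [-3.03, 1.67], [-3.05, -0], [-3.03, 3.03]. Speed limits (rad/s): [2.39, 2.39, 3.01, 3.14, 3.14, 3.14].

## Interface

Orientations are given as [roll, pitch, yaw] about the fixed x, y, z axes, in that order (R = Rz(yaw) Ry(pitch) Rx(roll)).
In Python, from station import arm, grab_frame gives the robot as it stands.
- The arm moves only by the tool jog_arm, never from a script. Its argument "deltas" is a list that holds one entry, the list of rows, each a list of 4 numbers: the shift along the tool's x, y, z in units of 60 mm (1.0 is 60 mm), then the turn about the tool's z in units of 5 degrees (1.0 is 5 degrees). A call has 1 to 8 rows; each row is the pose to reach, as a shift and turn from the pose commanded when the call began, along the tool's axes at that moment; what a row does not reach only later rows make up. A row lasts 1/8 s, in which the tool goes at most 62.5 mm and 10.7 degrees, less where a joint would pass 70% of its speed; a pose out of reach is approached as far as the arm can. A call with a gripper value outside its range is refused whole. "grip" is the finger opening in mm, from 0 to 87.6, set as the call begins (left out, the last holds). The fingers move at their own pace and stop on an object; "squeeze" is the grip in N (left out, the last holds). Time passes only in rows, so rows that repeat a pose let the fingers close. It gives the time, the measured TCP pose, the force, the opening and the grip force at its end, in the units of the state.
- arm.get_state(): the state, without advancing time (a new reading comes with each control period).
- grab_frame(name): name is "scene" or "top" or "wrist"; returns a dict with "img" (420x560x3 uint8, red, green, blue), "vfov" (degrees; the focal length in pixels is half the picture's height over the tangent of half this angle, whatever the lens; pixels are square), "cx", "cy" (the principal point, pixels), "xyz" and "rotation" of the camera in the world. Camera axes: x right, y down, z forward; pixel columns grow to the right and rows downward; lengths in m; the calibration is good to about 2 mm. A picture is of the moment at which its call begins. There is no depth.
- arm.job_done(): hands the job in; it is judged then, once.
The state is a dict: "t": time; "q": joint angles; "qd": joint speeds; "joint_efforts": joint torques, N m; "eef_pos": TCP position; "ee_rot": TCP orientation; "force": force on the tool from outside, world axes, zero at the start; "moment": the same for the moment, N m; "width": finger opening in m; "gripper_force": force on a finger pad.
Only numpy, scipy, OpenCV 4.12 (cv2) and the standard library are available. Lean on these libraries where they do the work, as an engineer would, in place of code of your own. Each camera call takes 0.05 s, during which the arm holds its last target. There are 200 camera calls.

## Working session

There is one attempt and no reset: what is moved stays moved. The work goes in short steps, Python scripts to look and compute and a tool call to move; the robot and the scene stay as the last step left them, time stands still between calls to the robot, and variables do not carry over. Pictures are saved under pics/ and viewed, at most 10 in all, crops included, and the job is handed in when it is done.

Besides the shell and the picture viewer there is one more tool, called after "Request:" as name(argument=value, ...) on one line, values as JSON. jog_arm: Moves the arm, as the interface text tells. Its arguments: {"type":"object","properties":{"deltas":{"type":"array"},"grip":{"type":"number"},"squeeze":{"type":"number"}},"required":["deltas"]}

```bash
mkdir -p pics; ls; python3 - <<'E'
from station import arm, grab_frame
import cv2,json,numpy as np
for n in ("top","scene"):
    f=grab_frame(n); cv2.imwrite(f"pics/{n}0.png",f["img"][:,:,::-1])
    print(n,{k:np.round(v,4).tolist() for k,v in f.items() if k!="img"})
    np.savez(f"pics/{n}0.npz",**f)
s=arm.get_state();print(s["t"],s["eef_pos"],s["ee_rot"],s["width"])
E
```

```text
pics
top {'vfov': 48.1036, 'cx': 283.7315, 'cy': 204.4246, 'xyz': [0.2995, -0.0226, 0.9433], 'rotation': [-2.9854, -0.0093, -1.5592]}
scene {'vfov': 52.7649, 'cx': 284.2095, 'cy': 207.8717, 'xyz': [-0.1302, -0.4864, 0.6375], 'rotation': [-2.2373, 0.0134, -0.8898]}
0.1 [0.21530272 0.6392753  0.22572674] [ 3.14010501e+00 -1.22292780e-04 -3.24931554e-01] 0.08760884945287706
```

View pics/top0.png

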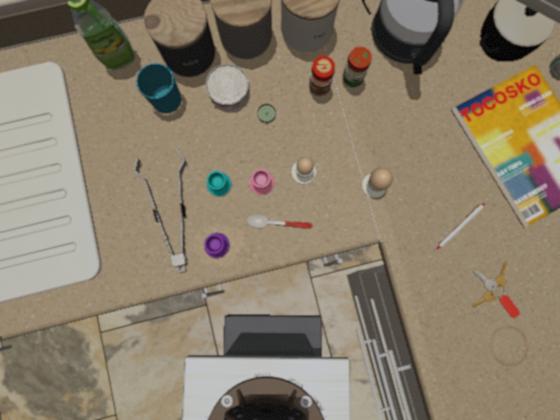

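View pics/scene0.png

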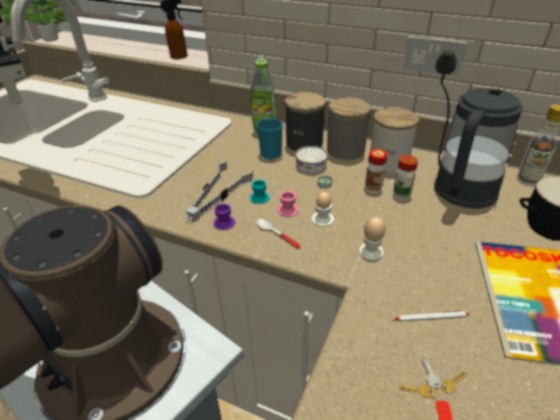

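Top view: tongs with the knuckle at about (178,260) and jaws at (137,165) and (183,158). The larger egg is at (380,178) and the smaller at (305,165). Next, a magnified crop and the projection.

```bash
cat > h.py <<'E'
import numpy as np,cv2
from scipy.spatial.transform import Rotation as R
def cam(f):
    K=np.eye(3);K[0,0]=K[1,1]=210/np.tan(np.radians(float(f["vfov"]))/2);K[0,2]=f["cx"];K[1,2]=f["cy"]
    r=np.array(f["rotation"]); M=r if r.shape==(3,3) else R.from_euler("xyz",r).as_matrix()
    return K,M,np.array(f["xyz"])
def ray(f,uv,z):
    K,M,c=cam(f); d=M@np.linalg.solve(K,[*uv,1]); return c+d*(z-c[2])/d[2]
def pix(f,p):
    K,M,c=cam(f); q=K@(M.T@(np.array(p)-c)); return q[:2]/q[2]
def crop(f,x0,y0,x1,y1,k,name):
    cv2.imwrite(name,cv2.resize(f["img"][y0:y1,x0:x1,::-1],None,fx=k,fy=k,interpolation=cv2.INTER_CUBIC))
E
python3 - <<'E'
from h import *
f=dict(np.load("pics/top0.npz"))
a=f["img"][145:280,120:200,::-1]; b=f["img"][145:213,280:405,::-1]
A=cv2.resize(a,None,fx=4,fy=4,interpolation=cv2.INTER_CUBIC);B=cv2.resize(b,None,fx=3.6,fy=3.6,interpolation=cv2.INTER_CUBIC)
o=np.zeros((540,800,3),np.uint8);o[:A.shape[0],:A.shape[1]]=A;o[:B.shape[0],330:330+B.shape[1]]=B
cv2.imwrite("pics/c1.png",o)
for uv,z in [((178,260),.02),((137,165),.026),((183,158),.026),((380,178),.09),((305,165),.08),((374,188),0),((303,173),0)]: print(uv,ray(f,uv,z).round(4))
s=dict(np.load("pics/scene0.npz"))
for uv,z in [((372,252),0.0),((374,230),.066),((193,214),.01)]: print('s',uv,ray(s,uv,z).round(4))
E
```

```text
(178, 260) [0.3328 0.175  0.02  ]
(137, 165) [0.5198 0.2641 0.026 ]
(183, 158) [0.5355 0.1732 0.026 ]
(380, 178) [ 0.486  -0.2071  0.09  ]
(305, 165) [ 0.5112 -0.0682  0.08  ]
(374, 188) [ 0.4846 -0.2138  0.    ]
(303, 173) [ 0.5139 -0.0684  0.    ]
s (372, 252) [ 0.4913 -0.2139  0.    ]
s (374, 230) [ 0.4857 -0.2132  0.066 ]
s (193, 214) [0.3333 0.1776 0.01  ]
```

View pics/c1.png

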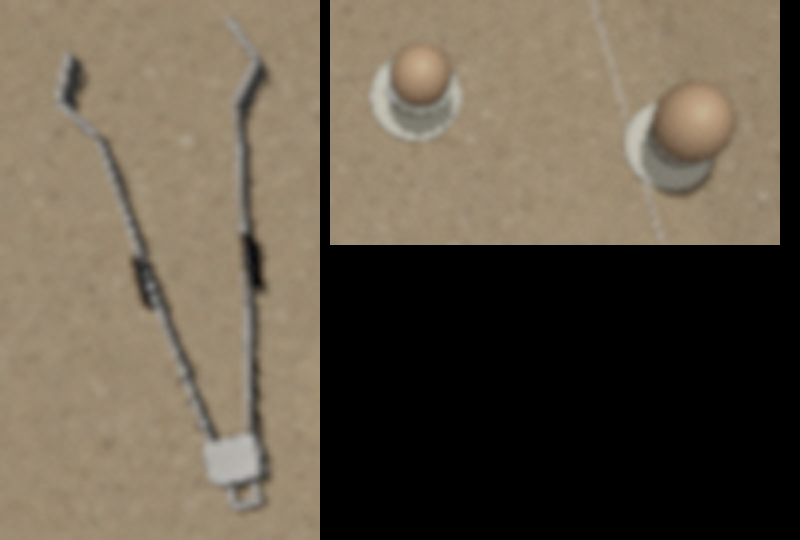

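The crop shows pads at full-image (156.5,215.8) and (183,210.5), jaw vertices at about (135.5,170) and (185,160.5), and the knuckle block at (178,260).

```bash
cat >> h.py <<'E'
def togo(target,yaw,s):
    M=R.from_euler("xyz",s["ee_rot"]).as_matrix(); d=M.T@(np.array(target)-s["eef_pos"])
    cy=s["ee_rot"][2]; t=-(yaw-cy); t=(t+np.pi)%(2*np.pi)-np.pi
    return (d/.06).round(3),round(np.degrees(t)/5,3)
E
python3 - <<'E'
from h import *
from station import arm
f=dict(np.load("pics/top0.npz"))
g=lambda a,b:ray(f,(120+a/4,145+b/4),.022)[:2]
kn=g(232,460); pl,pr=g(146,283),g(252,262); jl,jr=g(62,100),g(260,62)
pm,jm=(pl+pr)/2,(jl+jr)/2
print(kn,pm,jm,"padsep",np.linalg.norm(pl-pr),"jawsep",np.linalg.norm(jl-jr))
h=lambda a,b:np.degrees(np.arctan2(*(b-a)[::-1]))
print("len",np.linalg.norm(pm-kn),np.linalg.norm(jm-kn),h(kn,pm),h(kn,jm),h(jr,jl)-90,h(pr,pl)-90)
# egg: colour mask centroids in both views -> triangulate
s=dict(np.load("pics/scene0.npz"))
P=[]
for F,(x0,y0,x1,y1) in ((f,(355,160,400,205)),(s,(355,210,395,265))):
    hsv=cv2.cvtColor(F["img"],cv2.COLOR_RGB2HSV)[y0:y1,x0:x1].astype(int)
    print(hsv[::9,::9,1].tolist()) if 0 else None
    m=cv2.inRange(hsv.astype(np.uint8),(5,88,70),(20,255,255))
    n,l,st,c=cv2.connectedComponentsWithStats(m); i=1+st[1:,4].argmax(); print(st[i],c[i]+[x0,y0])
st_=arm.get_state()
th=np.radians(h(kn,jm)); print(togo([*pm,.12],th,st_))
E
```

```text
[0.33276321 0.17460217] [0.42440373 0.19507396] [0.52094661 0.21874912] padsep 0.052808877948888173 jawsep 0.10010898648132646
len 0.09389930868828487 0.19329238982202093 12.592680391032689 13.202577170150857 12.039143481113143 12.149785478061915
[ 15  11  22  18 100] [378.07 182.45]
[  9   6  23  24 407] [374.57493857 227.93857494]
(array([5.666, 5.901, 1.772]), np.float64(-6.364))
```

Request:
jog_arm(deltas=[[[0.7,0.74,0.1,-0.8],[1.5,1.55,0.3,-1.8],[2.3,2.4,0.5,-2.8],[3.1,3.25,0.8,-3.8],[3.9,4.1,1.1,-4.8],[4.6,4.8,1.4,-5.6],[5.2,5.4,1.6,-6.1],[5.66,5.9,1.77,-6.3]]], grip=87.6, squeeze=9)

```text
t: 1.1
eef_pos: [0.4232, 0.1974, 0.1209]
ee_rot: [-3.141, -0.0, 0.227]
force: [1.4, -0.0, 0.3]
width: 0.0877
gripper_force: 0.0
```

Request:
jog_arm(deltas=[[[0,0,0,0],[0,0,0,0]]])

```text
t: 1.35
eef_pos: [0.423, 0.199, 0.1213]
ee_rot: [3.142, -0.0, 0.224]
force: [-1.0, -0.4, -0.3]
width: 0.0877
gripper_force: 0.0
```

```bash
python3 - <<'E'
from h import *
from station import arm,grab_frame
s=arm.get_state();print(s["t"],s["eef_pos"],s["ee_rot"],s["q"])
print(togo([.4244,.1951,.004],np.radians(12.7),s))
f=grab_frame("wrist");np.savez("pics/w1.npz",**f)
cv2.imwrite("pics/w1.png",f["img"][:,:,::-1])
u=R.from_euler("z",12.7,degrees=True).as_matrix()
print("pads expected",[pix(f,np.array([.4244,.1951,.013])+u@[0,y,.013]).round(1).tolist() for y in(-.0295,.0295)], pix(f,np.array([.4244,.1951,.013])+u@[.1,0,0]))
# egg triangulation
t=dict(np.load("pics/top0.npz"));c=dict(np.load("pics/scene0.npz"))
from scipy.optimize import least_squares
for a,b in (((381.1,178.9),(374.6,228.5)),((305.3,165.6),(323,201))):
    r=least_squares(lambda p:np.r_[pix(t,p)-a,pix(c,p)-b],[.48,-.1,.06]);print(r.x.round(4),r.fun.round(1))
for z in(.066,):print(ray(t,(381.1,178.9),z),ray(c,(374.6,228.5),z))
E
```

```text
1.35 [0.42298559 0.19904141 0.12134299] [ 3.14156915e+00 -9.25562821e-05  2.23640658e-01] [ 8.62657510e-01  1.17004864e-01 -5.78091263e-01  9.64443418e-05
 -8.75639925e-01  9.31717704e-01]
(array([0.008, 0.069, 1.956]), np.float64(0.023))
pads expected [[321.3, 206.8], [248.9, 206.6]] [285.57330847  78.09126751]
[ 0.4886 -0.2133  0.0684] [-0.2  0.2  0.3 -0.1]
[ 0.5151 -0.0691  0.0556] [-0.5  0.5  0.8 -0.2]
[ 0.48946769 -0.21431015  0.066     ] [ 0.49055371 -0.21178897  0.066     ]
```

View pics/w1.png

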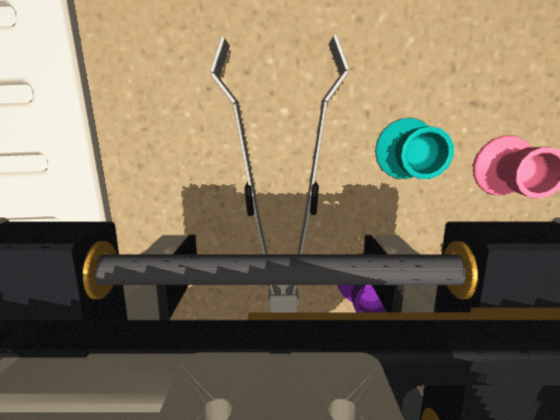

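The wrist view has the pads at (250,199) and (314,198), about 2 mm left of and 5 mm ahead of the prediction. I'll descend with half of that correction.

Request:
jog_arm(deltas=[[[0.06,0.04,0.4,0],[0.06,0.04,0.8,0],[0.06,0.04,1.1,0],[0.06,0.04,1.3,0],[0.06,0.04,1.3,0],[0.06,0.04,1.3,0]]])

```text
t: 2.15
eef_pos: [0.4271, 0.1984, 0.0439]
ee_rot: [-3.141, -0.001, 0.226]
force: [-0.5, -0.3, 0.0]
width: 0.0878
gripper_force: 0.0
```

```bash
python3 - <<'E'
from h import *
from station import arm,grab_frame
s=arm.get_state();print(s["t"],s["eef_pos"],s["ee_rot"],s["force"])
print(togo([.427,.1972,.004],np.radians(12.7),s))
f=grab_frame("wrist");np.savez("pics/w2.npz",**f)
cv2.imwrite("pics/w2.png",f["img"][:,:,::-1])
u=R.from_euler("z",12.7,degrees=True).as_matrix()
print("pads expected",[pix(f,np.array([.427,.1972,.013])+u@[0,y,.013]).round(1).tolist() for y in(-.0295,.0295)], pix(f,np.array([.427,.1972,.013])+u@[.1,0,0]))
print(pix(f,s["eef_pos"]))
E
```

```text
2.15 [0.42705242 0.19838528 0.04387912] [-3.14117361e+00 -8.36405398e-04  2.25853052e-01] [-0.52959757 -0.26272404  0.01024344]
(array([-0.006,  0.019,  0.665]), np.float64(0.048))
pads expected [[332.9, 241.5], [231.4, 241.1]] [283.08936156  60.05386623]
[280.25139084 252.67175343]
```

View pics/w2.png

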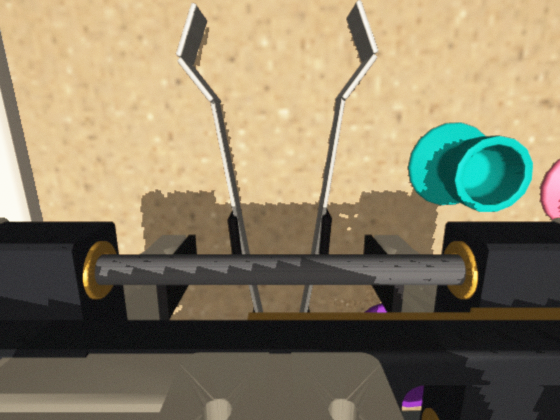

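Pads are symmetric about the tool centre (229 and 331 around u 280) and about 3–4 mm ahead. Final descent, then the grasp.

Request:
jog_arm(deltas=[[[0.05,0,0.3,0],[0.05,0,0.5,0],[0.05,0,0.63,0],[0.05,0,0.66,0],[0.05,0,0.66,0]]])

```text
t: 2.82
eef_pos: [0.4298, 0.1984, 0.0038]
ee_rot: [3.142, -0.0, 0.225]
force: [0.0, 0.1, -0.1]
width: 0.0877
gripper_force: 0.0
```

Request:
jog_arm(deltas=[[[0,0,0,0],[0,0,0,0],[0,0,0,0],[0,0,0,0],[0,0,0,0],[0,0,0,0]]], grip=54, squeeze=14)

```text
t: 3.58
eef_pos: [0.43, 0.1986, 0.0039]
ee_rot: [-3.141, -0.001, 0.225]
force: [0.2, -0.2, 1.9]
width: 0.0544
gripper_force: 8.2
```

Request:
jog_arm(deltas=[[[0,0,-0.1,0],[0,0,-0.3,0],[0,0,-0.6,0],[0,0,-0.95,0],[0,0,-1.3,0],[0,0,-1.65,0],[0,0,-2.0,0],[0,0,-2.2,0]]])

```text
t: 4.58
eef_pos: [0.4299, 0.1985, 0.1374]
ee_rot: [-3.141, -0.002, 0.225]
force: [0.0, 0.1, -1.5]
width: 0.0544
gripper_force: 7.4
```

```bash
python3 - <<'E'
from h import *
from station import arm,grab_frame
s=arm.get_state();print(s["t"],s["eef_pos"],s["ee_rot"],s["force"],s["width"],s["gripper_force"],s["q"])
a,b=grab_frame("wrist")["img"],grab_frame("scene")["img"][60:330,100:460]
o=np.zeros((420,800,3),np.uint8);o[:300,:400]=cv2.resize(a,(400,300));o[:300,400:]=cv2.resize(b,(400,300))
cv2.imwrite("pics/l1.png",o[:300,:,::-1])
yaw=np.radians(27);egg=np.array([.489,-.2133])
print(togo([*(egg-.1*np.array([np.cos(yaw),np.sin(yaw)])),.13],yaw,s))
E
```

```text
4.575 [0.42987654 0.19845397 0.13736144] [-3.14054197e+00 -1.50767429e-03  2.24981246e-01] [ 0.03970494  0.09826479 -1.51962072] 0.05437062194023812 7.443509071243 [ 8.49606232e-01  1.06429908e-01 -5.46378502e-01  3.70343214e-05
 -9.16150484e-01  9.46149611e-01]
(array([-2.187,  7.316,  0.112]), np.float64(-2.822))
```

View pics/l1.png

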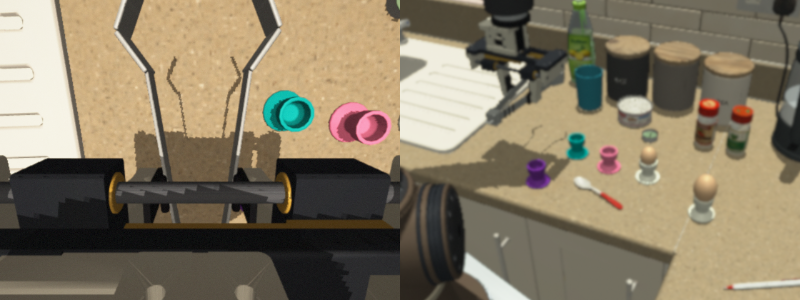

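The tongs are held level with symmetric jaws and lifted clear. Carrying them toward the larger egg.

Request:
jog_arm(deltas=[[[-0.05,0.2,0,-0.1],[-0.15,0.6,0,-0.3],[-0.35,1.2,0,-0.6],[-0.6,1.9,0,-0.9],[-0.8,2.6,0,-1.2],[-1.0,3.3,0,-1.5],[-1.2,4.0,0,-1.8],[-1.4,4.7,0,-2.1]]])

```text
t: 5.68
eef_pos: [0.4093, -0.0972, 0.1349]
ee_rot: [-3.141, 0.002, 0.409]
force: [1.1, -0.2, -0.8]
width: 0.0541
gripper_force: 7.4
```

```bash
python3 - <<'E'
from h import *
from station import arm
s=arm.get_state();print(s["t"],s["eef_pos"],s["ee_rot"],s["q"])
yaw=np.radians(27);egg=np.array([.489,-.2133])
print(togo([*(egg-.1*np.array([np.cos(yaw),np.sin(yaw)])),.137],yaw,s))
E
```

```text
5.675 [ 0.40933158 -0.09724889  0.13486626] [-3.14113764e+00  1.59424936e-03  4.09398954e-01] [ 2.39923543e-01  1.88561934e-02 -6.49666330e-01 -2.28573295e-04
 -9.03921971e-01  1.74041290e+00]
(array([-1.215,  2.406, -0.035]), np.float64(-0.709))
```

Request:
jog_arm(deltas=[[[-0.3,0.6,0,-0.2],[-0.6,1.2,0,-0.4],[-0.9,1.7,0,-0.6],[-1.1,2.1,0,-0.7],[-1.15,2.3,0,-0.7],[-1.15,2.3,0,-0.7],[-1.15,2.3,0,-0.7]]])

```text
t: 6.55
eef_pos: [0.4019, -0.2489, 0.1353]
ee_rot: [-3.141, 0.001, 0.469]
force: [-0.9, 0.4, -1.5]
width: 0.0541
gripper_force: 7.4
```

```bash
python3 - <<'E'
from h import *
from station import arm,grab_frame
s=arm.get_state();print(s["t"],s["eef_pos"],s["ee_rot"],s["q"],s["gripper_force"])
yaw=s["ee_rot"][2];egg=np.array([.489,-.2133])
print(togo([*(egg-.1*np.array([np.cos(yaw),np.sin(yaw)])),.137],yaw,s))
f=grab_frame("wrist");np.savez("pics/w3.npz",**f);cv2.imwrite("pics/w3.png",f["img"][:,:,::-1])
print("egg mid/top exp",pix(f,[*egg,.066]),pix(f,[*egg,.0945]))
e=s["eef_pos"];print("jaws mid exp",pix(f,e+[.1*np.cos(yaw),.1*np.sin(yaw),.009]))
E
```

```text
6.55 [ 0.40185825 -0.24886864  0.1353424 ] [-3.14100560e+00  5.22467145e-04  4.69486125e-01] [-1.36824307e-01  1.09055763e-01 -5.48670206e-01 -2.33246288e-04
 -9.13834241e-01  2.17724912e+00] 7.3982906233061385
(array([-0.103,  0.128, -0.028]), np.float64(0.0))
egg mid/top exp [291.46296259  80.65635603] [293.22199911  74.25540247]
jaws mid exp [280.04004977  41.09900794]
```

View pics/w3.png

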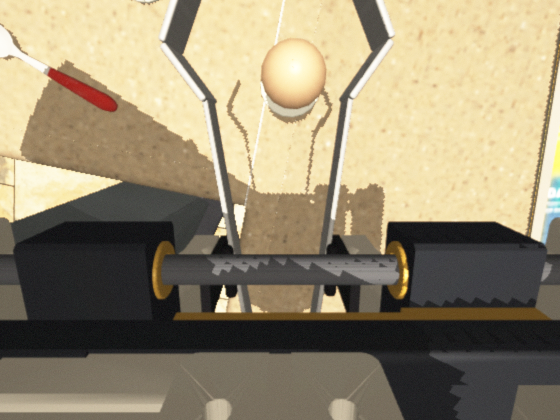

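The egg outline is centred at (293.5,75), as predicted to about 1 mm, and the jaw vertices at (163,42) and (391,38) have their middle at 277, so the jaws sit about 1 mm left. I'll centre the tongs over the egg, then descend around it.

Request:
jog_arm(deltas=[[[-0.05,0.08,0,0],[-0.1,0.15,0,0],[-0.1,0.15,0.2,0],[-0.1,0.15,0.5,0],[-0.1,0.15,0.8,0],[-0.1,0.15,1.1,0],[-0.1,0.15,1.28,0],[-0.1,0.15,1.31,0]]])

```text
t: 7.6
eef_pos: [0.4003, -0.26, 0.0562]
ee_rot: [-3.14, 0.001, 0.469]
force: [-0.5, 0.4, -1.3]
width: 0.0538
gripper_force: 7.4
```

Request:
jog_arm(deltas=[[[0,0,0,0],[0,0,0,0]]])

```text
t: 7.85
eef_pos: [0.4014, -0.2602, 0.0576]
ee_rot: [3.141, -0.001, 0.469]
force: [-0.0, -0.6, -1.3]
width: 0.0542
gripper_force: 7.4
```

```bash
python3 - <<'E'
from h import *
from station import arm,grab_frame
s=arm.get_state();print(s["t"],s["eef_pos"],s["ee_rot"],s["force"],s["gripper_force"])
a,F=grab_frame("wrist"),grab_frame("scene");b=F["img"][150:300,270:470]
o=np.zeros((300,800,3),np.uint8);o[:,:400]=cv2.resize(a["img"],(400,300));o[:,400:]=cv2.resize(b,(400,300))
cv2.imwrite("pics/l2.png",o[:,:,::-1])
e=s["eef_pos"];yaw=s["ee_rot"][2];egg=np.array([.489,-.2133])
print(togo([*(egg-.1*np.array([np.cos(yaw),np.sin(yaw)])),.0565],yaw,s), pix(a,[*egg,.066])/1.4,pix(a,e+[.1*np.cos(yaw),.1*np.sin(yaw),.009])/1.4)
E
```

```text
7.85 [ 0.4013768  -0.26020555  0.05763656] [ 3.14087316e+00 -8.54959304e-04  4.69451475e-01] [-7.57733032e-04 -6.19235578e-01 -1.29304198e+00] 7.401024777704492
(array([-0.011, -0.037,  0.019]), np.float64(0.0)) [196.38078648  30.79904703] [200.04669716  29.37025749]
```

View pics/l2.png

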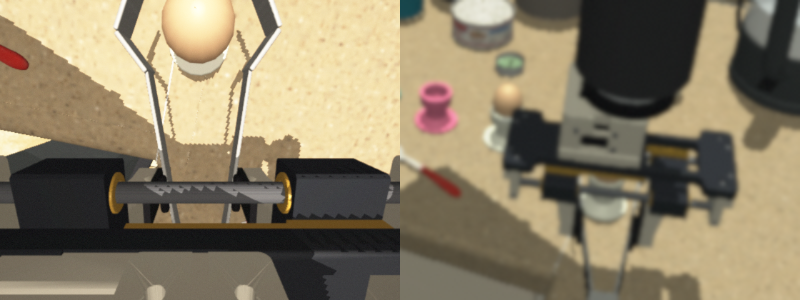

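The egg (u≈198) sits midway between the jaws (116 and 281). Closing in gentle stages.

Request:
jog_arm(deltas=[[[0,0,0,0],[0,0,0,0],[0,0,0,0]]], grip=45, squeeze=14)

```text
t: 8.32
eef_pos: [0.4009, -0.2601, 0.0572]
ee_rot: [3.142, -0.0, 0.469]
force: [0.9, -0.7, -1.6]
width: 0.0452
gripper_force: 9.4
```

Request:
jog_arm(deltas=[[[0,0,0,0],[0,0,0,0],[0,0,0,0]]], grip=39)

```text
t: 8.7
eef_pos: [0.401, -0.2602, 0.0571]
ee_rot: [3.141, -0.0, 0.469]
force: [-0.4, -0.6, -0.6]
width: 0.0392
gripper_force: 11.8
```

Request:
jog_arm(deltas=[[[0,0,0,0],[0,0,0,0],[0,0,0,0],[0,0,0,0]]], grip=34)

```text
t: 9.2
eef_pos: [0.401, -0.2601, 0.0571]
ee_rot: [3.141, -0.0, 0.469]
force: [0.2, -0.5, -0.1]
width: 0.0382
gripper_force: 13.9
```

Request:
jog_arm(deltas=[[[0,0,0,0],[0,0,0,0]]], grip=30, squeeze=18)

```text
t: 9.45
eef_pos: [0.401, -0.2601, 0.0571]
ee_rot: [3.141, -0.0, 0.469]
force: [1.2, -1.0, -0.8]
width: 0.0382
gripper_force: 17.9
```

Request:
jog_arm(deltas=[[[0,0,0,0],[0,0,0,0],[0,0,0,0]]], squeeze=23)

```text
t: 9.82
eef_pos: [0.4009, -0.2601, 0.0571]
ee_rot: [3.142, -0.0, 0.469]
force: [0.3, -0.5, -0.4]
width: 0.038
gripper_force: 22.9
```

Request:
jog_arm(deltas=[[[0,0,-0.05,0],[0,0,-0.12,0],[0,0,-0.2,0],[0,0,-0.3,0],[0,0,-0.4,0],[0,0,-0.5,0],[0,0,-0.55,0],[0,0,-0.55,0]]])

```text
t: 10.82
eef_pos: [0.401, -0.2601, 0.0904]
ee_rot: [3.141, -0.0, 0.469]
force: [-0.2, -0.9, -1.6]
width: 0.036
gripper_force: 22.9
```

```bash
python3 - <<'E'
from h import *
from station import arm,grab_frame
s=arm.get_state();print(s["t"],s["eef_pos"],s["ee_rot"],s["force"],s["width"],s["gripper_force"])
a,b=grab_frame("wrist")["img"],grab_frame("top")["img"][120:270,280:480]
o=np.zeros((300,800,3),np.uint8);o[:,:400]=cv2.resize(a,(400,300));o[:,400:]=cv2.resize(b,(400,300))
cv2.imwrite("pics/l3.png",o[:,:,::-1])
E
```

```text
10.825 [ 0.40103633 -0.26014526  0.09035093] [ 3.14130561e+00 -4.28544477e-04  4.69259075e-01] [-0.15212823 -0.90103817 -1.64448608] 0.035955266232303475 22.948043479118496
```

View pics/l3.png

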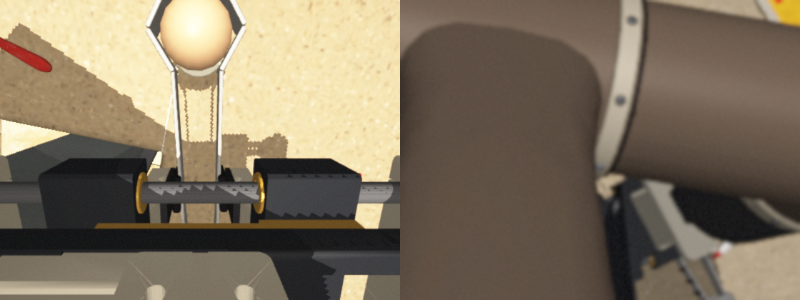

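The egg is up between the jaws. Its apparent size is unchanged while the tool rose 33 mm, and the width of 36 mm is as specified. Continuing the lift.

Request:
jog_arm(deltas=[[[0,0,-0.1,0],[0,0,-0.25,0],[0,0,-0.45,0],[0,0,-0.65,0],[0,0,-0.85,0],[0,0,-1.05,0],[0,0,-1.25,0],[0,0,-1.4,0]]], squeeze=26)

```text
t: 11.92
eef_pos: [0.401, -0.2601, 0.175]
ee_rot: [3.141, -0.0, 0.469]
force: [0.4, -0.8, -1.1]
width: 0.0353
gripper_force: 25.9
```

Request:
jog_arm(deltas=[[[0,0,-0.1,0],[0,0,-0.2,0],[0,0,-0.25,0],[0,0,-0.25,0],[0,0,-0.25,0],[0,0,-0.25,0],[0,0,-0.25,0],[0,0,-0.25,0]]])

```text
t: 12.92
eef_pos: [0.4009, -0.2601, 0.189]
ee_rot: [-3.142, 0.0, 0.469]
force: [-0.2, -0.4, -2.3]
width: 0.0358
gripper_force: 25.9
```

```bash
python3 - <<'E'
from h import *
from station import arm,grab_frame
s=arm.get_state();print(s["t"],s["eef_pos"],s["ee_rot"],s["force"],s["width"],s["gripper_force"],np.abs(s["qd"]).max())
a,b=grab_frame("wrist")["img"],grab_frame("scene")["img"][120:345,260:560]
o=np.zeros((300,800,3),np.uint8);o[:,:400]=cv2.resize(a,(400,300));o[:,400:]=cv2.resize(b,(400,300))
cv2.imwrite("pics/l4.png",o[:,:,::-1])
E
```

```text
12.925 [ 0.40088432 -0.26010742  0.18904043] [-3.14153012e+00  1.02895203e-04  4.69362854e-01] [-0.15681457 -0.38064213 -2.33546647] 0.03575501221405585 25.940560803283006 0.0010542949748002363
```

View pics/l4.png

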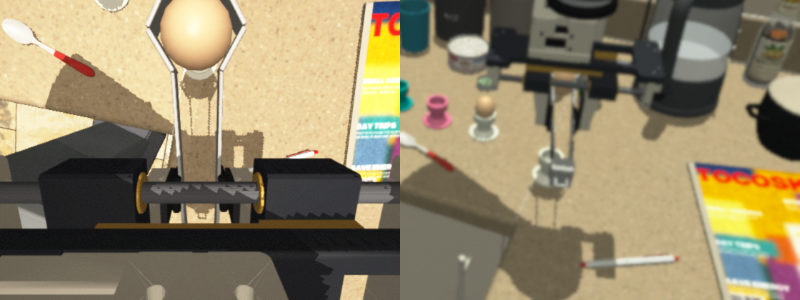

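The egg is still the same size and place in the jaws with its middle near 0.195 m. The cups and the smaller egg are standing, and the arm is at rest.

```bash
python3 -c "
from station import arm
print(arm.job_done())"
```

```text
the job is handed in; nothing more can be done
None
```

The larger egg is held gently in the tongs about 13 cm above where it sat, judged from the arm height and the camera view. Both cups and the smaller egg are still standing. The job is handed in, but the interface did not report a verdict.

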